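Shim the guard door of the bean cracker

ROBOT

A 7-joint arm with a two-finger parallel gripper is mounted at the origin on a cart in front of the work surface, level with it; the furniture and walls round the work are solid. World frame = base frame: x ahead of the robot, y to its left, z up, the work surface at z = 0. Lengths are in m, angles in rad, forces in N, time in s.
With the tool pointing down it reaches from about 0.4 to 0.85 m from the base axis. Payload 4.4 kg.
Tool frame: the origin (TCP) lies midway between the tips of the shut fingers; the grasp point (between the pads) lies robot.grip_depth behind it (robot.grip_depth is the distance from the TCP to the grasp point, in m); z points along the fingers, y is the line along which they close (so a half turn about z gives the same grasp; the last joint's range is limited). The gripper opens to 94 mm and grips with 3 to 60 N. Pads are 16 mm wide; open, the fingers measure 119 mm over their backs; the gripper's body (75 mm by 177 mm) begins 78 mm behind the grasp point.
Start: joints at [1.059, 0.628, 0.038, 1.517, -0.027, 0.996, -0.02], TCP at [0.28, -0.586, 0.205] pointing down, gripper open.
Joint ranges: [-3.06, 3.06], [-0.37, 2.12], [-1.25, 1.32], [0.18, 2.47], [-1.1, 4.24], [0.23, 1.98], [-2.94, 2.94]. Speed limits (rad/s): [2.57, 2.57, 3.14, 3.14, 3.14, 3.14, 3.14].

INTERFACE

Orientations are given as a unit quaternion [w, x, y, z].
In Python, from station import robot, optics gives the robot as it stands.
- The arm moves only by the shell command python3 -m inch 'ROWS' [OPENING] [FORCE]. ROWS is JSON, a list of rows, each a list of 2 entries, a list of its own where there are three numbers: the shift along the tool's x, y, z each as a share of 4 cm, from -1 to 1, then the turn, a rotation vector about the tool's x, y, z each as a share of pi rad, from -1 to 1. In form: [[[dx, dy, dz], [wx, wy, wz]], ...]. A call has 1 to 20 rows; each row shifts and turns the commanded pose from where the row before left it, along the tool's axes as they then stand; what a row does not reach is not made up. A row lasts 1/10 s, in which the tool goes at most 50 mm and 8.59 degrees, less where a joint would pass 70% of its speed; a pose out of reach is approached as far as the arm can. A call with a number of a shift or a turn outside -1 to 1 is refused whole. A call with a gripper value outside its range is refused whole. OPENING is the closure, from 0 (fully open) to 1 (shut), set as the call begins (- or left out, the last holds). The fingers move at their own pace and stop on an object; FORCE is the grip in N (left out, the last holds). Time passes only in rows, so rows that do not move let the fingers close. It gives the time, the measured TCP pose, the force, the opening and the grip force at its end, in the units of the state.
- robot.observe(): the state, without advancing time (a new reading comes with each control period).
- optics.capture(name): name is "scene" or "top" or "wrist"; returns the picture (480x640x3 uint8, blue, green, red); there is no depth.
- optics.calibration(name): a dict with "mtx" (3x3 intrinsics, pixels), "rvec" (rotation vector, rad) and "tvec" (3), from world to camera coordinates, as OpenCV has them; the wrist camera has in their place "hand_eye" (4x4, takes a point from camera to tool coordinates, whose origin is the TCP and whose axes are the flange's). Camera axes: x right, y down, z forward; pixel columns grow to the right and rows downward; lengths in m; the calibration is good to about 2 mm. A picture is of the moment at which its call begins: read the wrist's pose just before it. calibration takes no time and is no camera call.
- robot.close_job(): hands the job in; it is judged then, once.
The state is a dict: "t": time; "q": joint angles; "dq": joint speeds; "joint_torque": joint torques, N m; "position": TCP position; "tool_rot": TCP orientation; "force": force on the tool from outside, world axes, zero at the start; "wrist_torque": the same for the moment, N m; "finger_gap": finger opening in m; "finger_force": force on a finger pad.
Only numpy, scipy, OpenCV 4.12 (cv2) and the standard library are available. Lean on these libraries where they do the work, as an engineer would, in place of code of your own. Each camera call takes 0.05 s, during which the arm holds its last target. There are 200 camera calls.

TASK

The clear guard door of the small bean cracker shuts against its end stop without reaching the yellow strike block, so it rattles. Slide the door wide open by its red handle, stand shims from the wooden rack upright in the gap next to the one already there - just as many as it takes, leaving the rest in the rack - and slide the door shut until you feel it bear on the stack before it reaches its end stop. Finish while still holding the door pushed firmly (about 10 to 15 N) against the stack, so that the shims are clamped between door and strike; do not let go, and leave the things around alone.

Things in the scene. Friction and masses are not known exactly. Their poses are not given: they have to be found in the camera images.
- mill_bed: fixed base plate, 12 mm thick, with side rails (inner width 48, tops 27 mm above the bench) forming a channel along its y; green mill 95 mm high behind it, from x = +50 mm. Origin: on the bench, channel centre, under the shut door's leading edge. +y runs from door to strike, +x away from the robot. Yaw up to 0.2 rad
- guard_door (a joint): opening of the guard door in m: 0 = fully shut at its own end stop, 0.09 = fully open. It slides along the mill bed's -y axis as it opens; track friction about 2 N, no spring
- door_handle (a point): grip point on the door's red upright handle, 105 mm above the bench: a plate 14 mm thick along the bed's y (sliding direction), 28 mm wide along its x; top at 120 mm, standing free above the rest of the door from 74 mm up. 55 mm behind the door's leading face
- door_edge (a point): middle of the door's flat leading face (40 mm wide, up to 72 mm above the bench), which presses on the shims; 42 mm above the bench
- strike: yellow fixed strike block, 46 x 18 x 70 mm, in the channel. Origin: bottom middle of the face that looks at the door, 12 mm above the bench; axes as the bed's. With the door fully shut, the gap from door face to this face is 15 to 33 mm, so the full stack is 2 or 3 shims
- shim_rack: dark wooden shim rack 62 x 116 x 26 mm fixed on the bench, with three slots (20 mm deep, 44 x 14 mm) 36 mm apart along its y axis, holding shim_1, shim_2 and shim_3. Origin: under its centre, on the bench. Turned by up to 0.3 rad; it cannot be moved
- shim_0: shim already standing in the gap by the strike. All shims are alike: upright aluminium plates with orange top, 12 mm thick (y axis), 40 mm wide (x axis), 60 mm high, about 80 g; origin at the centre of the underside. In the gap they stand on the base plate, 12 mm above the bench, thickness along the channel
- shim_1: spare shim in the rack slot at y = -36 mm; its underside stands 6 mm above the bench
- shim_2: spare shim in the middle rack slot
- shim_3: spare shim in the rack slot at y = +36 mm
- masking_tape: bystander: roll of masking tape 89 mm wide, 25 mm high
- wrench: bystander: adjustable wrench, 172 mm long
- tongs: bystander: yellow-handled scissors, 206 mm long
- tamper: bystander: tamper with a wooden knob, 58 mm wide, 82 mm high

How it is judged:
On the way, in this order (a step that is already met when the one before it is completed fails the run):
1. the guard door is slid well open (at least 40 mm) (value of joint guard_door above 0.04 m), for 0.2 s.
2. at least one shim from the rack stands upright on the channel floor between door and strike, let go of ((((x of shim_1 in the frame of mill_bed between -0.009 and 0.009 m and y of shim_1 in the frame of mill_bed between -0.085 and 0.034 m and z of shim_1 in the frame of mill_bed between 0.009 and 0.016 m and angle between shim_1's own z axis and vertical below 0.15 rad) and contact force between the fingers and shim_1 below 0.2 N) or ((x of shim_2 in the frame of mill_bed between -0.009 and 0.009 m and y of shim_2 in the frame of mill_bed between -0.085 and 0.034 m and z of shim_2 in the frame of mill_bed between 0.009 and 0.016 m and angle between shim_2's own z axis and vertical below 0.15 rad) and contact force between the fingers and shim_2 below 0.2 N) or ((x of shim_3 in the frame of mill_bed between -0.009 and 0.009 m and y of shim_3 in the frame of mill_bed between -0.085 and 0.034 m and z of shim_3 in the frame of mill_bed between 0.009 and 0.016 m and angle between shim_3's own z axis and vertical below 0.15 rad) and contact force between the fingers and shim_3 below 0.2 N))), for 0.2 s.
At the end, for the whole second after the job is handed in: the robot still pushes: door on stack and stack on strike each over 4 N; door at rest under 15 mm from its end stop; shim_0 and one or more added shims upright (0.15 rad) on the channel floor; unused shims still in the rack (within 8 mm) (value of joint guard_door between -0.002 and 0.015 m and velocity of joint guard_door below 0.01 m/s and (contact force between guard_door and shim_0 above 4 N or contact force between guard_door and shim_1 above 4 N or contact force between guard_door and shim_2 above 4 N or contact force between guard_door and shim_3 above 4 N) and (contact force between strike and shim_0 above 4 N or contact force between strike and shim_1 above 4 N or contact force between strike and shim_2 above 4 N or contact force between strike and shim_3 above 4 N) and contact force between any of the fingers, the arm and guard_door above 3 N and x of shim_0 in the frame of mill_bed between -0.009 and 0.009 m and y of shim_0 in the frame of mill_bed between -0.085 and 0.034 m and z of shim_0 in the frame of mill_bed between 0.009 and 0.016 m and angle between shim_0's own z axis and vertical below 0.15 rad and ((x of shim_1 in the frame of mill_bed between -0.009 and 0.009 m and y of shim_1 in the frame of mill_bed between -0.085 and 0.034 m and z of shim_1 in the frame of mill_bed between 0.009 and 0.016 m and angle between shim_1's own z axis and vertical below 0.15 rad) or (distance of shim_1 from where it was at the start of the episode below 0.008 m and angle between shim_1's own z axis and vertical below 0.2 rad)) and ((x of shim_2 in the frame of mill_bed between -0.009 and 0.009 m and y of shim_2 in the frame of mill_bed between -0.085 and 0.034 m and z of shim_2 in the frame of mill_bed between 0.009 and 0.016 m and angle between shim_2's own z axis and vertical below 0.15 rad) or (distance of shim_2 from where it was at the start of the episode below 0.008 m and angle between shim_2's own z axis and vertical below 0.2 rad)) and ((x of shim_3 in the frame of mill_bed between -0.009 and 0.009 m and y of shim_3 in the frame of mill_bed between -0.085 and 0.034 m and z of shim_3 in the frame of mill_bed between 0.009 and 0.016 m and angle between shim_3's own z axis and vertical below 0.15 rad) or (distance of shim_3 from where it was at the start of the episode below 0.008 m and angle between shim_3's own z axis and vertical below 0.2 rad)) and ((x of shim_1 in the frame of mill_bed between -0.009 and 0.009 m and y of shim_1 in the frame of mill_bed between -0.085 and 0.034 m and z of shim_1 in the frame of mill_bed between 0.009 and 0.016 m and angle between shim_1's own z axis and vertical below 0.15 rad) or (x of shim_2 in the frame of mill_bed between -0.009 and 0.009 m and y of shim_2 in the frame of mill_bed between -0.085 and 0.034 m and z of shim_2 in the frame of mill_bed between 0.009 and 0.016 m and angle between shim_2's own z axis and vertical below 0.15 rad) or (x of shim_3 in the frame of mill_bed between -0.009 and 0.009 m and y of shim_3 in the frame of mill_bed between -0.085 and 0.034 m and z of shim_3 in the frame of mill_bed between 0.009 and 0.016 m and angle between shim_3's own z axis and vertical below 0.15 rad))); the arm keeps its last pose, push and grip.
It fails at once if a bystander is pushed (tape, wrench, scissors or tamper moved more than 20 mm) (distance of any of masking_tape, wrench, tongs, tamper from where it was at the start of the episode above 0.02 m).
It fails at once if the stack is rammed: more than 80 N on the strike (contact force between strike and shim_0 above 80 N or contact force between strike and shim_1 above 80 N or contact force between strike and shim_2 above 80 N or contact force between strike and shim_3 above 80 N).
It also fails if it takes over 72 s, if anything falls off the work surface, if the arm or the gripper's body presses on something with over 40 N, if the wrist force passes 120 N, or if a joint passes its speed limit or range.

## Working session

There is one attempt and no reset: what is moved stays moved. The work goes in short steps, Python scripts to look and compute and a shell command to move; the robot and the scene stay as the last step left them, time stands still between calls to the robot, and variables do not carry over. Pictures are saved under pics/ and viewed, at most 10 in all, crops included, and the job is handed in when it is done.

```bash
mkdir -p pics; ls; python3 - <<'E'
from station import robot, optics
import cv2
print(robot.observe(), robot.grip_depth)
a=optics.capture("scene");b=optics.capture("top")
cv2.imwrite("pics/scene.png",a);cv2.imwrite("pics/top.png",b)
for n in("scene","top","wrist"):print(optics.calibration(n))
E
```

```text
pics
{'t': 0.0, 'q': array([ 1.05919922,  0.62932776,  0.0384458 ,  1.51832123, -0.02698427,
        0.99631778, -0.01999562]), 'dq': array([-7.46463710e-04, -9.52223392e-04, -5.33041686e-04, -7.57841925e-04,
       -1.91018444e-04, -5.14034941e-05, -2.22447506e-03]), 'joint_torque': array([ 3.01354139e-04, -5.49736369e+01,  1.14312563e+00, -1.86639208e+01,
       -5.23310399e-02,  2.35772860e-02,  1.93066062e-04]), 'position': array([ 0.2800042 , -0.58587587,  0.20458108]), 'tool_rot': array([-9.00631725e-04,  9.75259176e-01,  2.21062610e-01, -2.23702427e-04]), 'force': array([ 0.27078589,  0.2340453 , -0.59737926]), 'wrist_torque': array([ 0.02175225, -0.02270484,  0.00048006]), 'finger_force': 0.0, 'finger_gap': 0.09400186826747804} 0.0188
{'mtx': array([[444.81678965,   0.        , 326.72804171],
       [  0.        , 444.81678965, 237.5710728 ],
       [  0.        ,   0.        ,   1.        ]]), 'rvec': array([ 0.75331555, -2.58493802,  1.16632867]), 'tvec': array([0.50125253, 0.27665007, 0.97968364])}
{'mtx': array([[532.58970993,   0.        , 317.52611313],
       [  0.        , 532.58970993, 228.40703636],
       [  0.        ,   0.        ,   1.        ]]), 'rvec': array([ 2.1566532 , -2.12875523,  0.10096075]), 'tvec': array([0.01169006, 0.60536109, 1.21234502])}
{'mtx': array([[394.05643343,   0.        , 320.78772948],
       [  0.        , 394.05643343, 239.51919286],
       [  0.        ,   0.        ,   1.        ]]), 'hand_eye': array([[ 2.94310533e-04, -9.58828060e-01, -2.83987085e-01,
         8.36565697e-02],
       [ 9.99999884e-01,  3.90635096e-04, -2.82552964e-04,
         4.65038808e-04],
       [ 3.81855033e-04, -2.83986969e-01,  9.58828064e-01,
        -1.79549372e-01],
       [ 0.00000000e+00,  0.00000000e+00,  0.00000000e+00,
         1.00000000e+00]])}
```

View pics/scene.png

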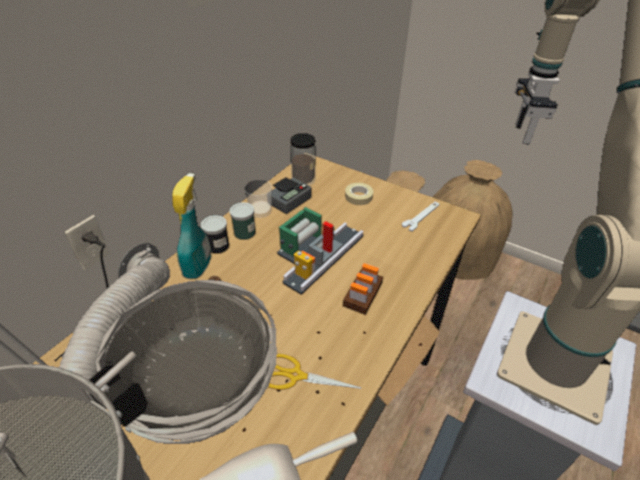

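View pics/top.png

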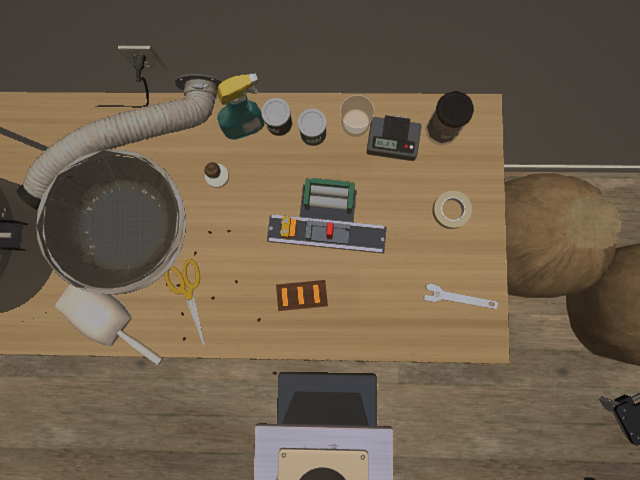

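The top view shows the strike at (285,227), shim_0's orange top at (292,228) and the red handle at (330,230). The rack shims are at (285,297), (300,296) and (317,295). Bystanders are clear of the channel: scissors at (190,300), wrench at (460,297), tape at (453,210) and tamper at (215,175).

```bash
cat > h.py <<'E'
from station import robot, optics
import cv2, numpy as np
from scipy.spatial.transform import Rotation as R
def cam(n, st=None):
    c=optics.calibration(n); K=c["mtx"]
    if n=="wrist":
        st=st or robot.observe(); q=st["tool_rot"]
        T=np.eye(4);T[:3,:3]=R.from_quat(q,scalar_first=True).as_matrix();T[:3,3]=st["position"]
        M=T@c["hand_eye"]; return K,M[:3,:3],M[:3,3]
    r=cv2.Rodrigues(c["rvec"])[0]; return K,r.T,-r.T@c["tvec"]
def ray(C,uv,z):
    K,r,o=C; d=r@np.linalg.solve(K,[uv[0],uv[1],1.]); return o+d*(z-o[2])/d[2]
RNG={"red":[(0,150,90),(6,255,255)],"orange":[(8,170,130),(17,255,255)],"yellow":[(19,150,100),(30,255,255)]}
def blobs(im,col,amin=15):
    m=cv2.inRange(cv2.cvtColor(im,cv2.COLOR_BGR2HSV),*map(np.array,RNG[col]))
    cs=cv2.findContours(m,cv2.RETR_EXTERNAL,cv2.CHAIN_APPROX_NONE)[0]
    return [c for c in cs if cv2.contourArea(c)>amin]
def rect(C,c,z):
    "world centre, sides (m), angle of the long side of a blob lying in plane z"
    P=np.array([ray(C,p[0],z)[:2] for p in c],np.float32)*1000
    (x,y),_,_=r=cv2.minAreaRect(P); b=cv2.boxPoints(r); e=[b[1]-b[0],b[2]-b[1]]
    e.sort(key=np.linalg.norm); a=np.arctan2(e[1][1],e[1][0])
    return np.round([x/1000,y/1000],4),np.round([np.linalg.norm(v) for v in e],1),round((a+np.pi/2)%np.pi-np.pi/2,3)
E
python3 - <<'E'
from h import *
im=cv2.imread("pics/top.png");C=cam("top");print("cam",C[2])
for col,z in(("red",.12),("orange",.066),("orange",.072),("yellow",.082)):
    for c in blobs(im,col):
        m=c[:,0].mean(0)
        if 260<m[0]<400 and 170<m[1]<320: print(col,z,m.round(1),*rect(C,c,z))
g=cv2.cvtColor(im,cv2.COLOR_BGR2GRAY)[205:260,255:395]
L=cv2.HoughLinesP(cv2.Canny(g,60,150),1,np.pi/360,25,minLineLength=40,maxLineGap=6)
for a,b,c,d in L[:,0]:
    p,q=ray(C,(a+255,b+205),.027),ray(C,(c+255,d+205),.027)
    print((a+255,b+205,c+255,d+205),p[:2].round(3),q[:2].round(3),"yaw",round(np.arctan2(*(-(q-p)[:2]*np.sign((p-q)[1])))*-1,3))
E
```

```text
cam [ 0.45008051 -0.01942627  1.27805685]
red 0.12 [329.4 228.3] [ 0.595  -0.0082] [13.1 24.3] 0.011
orange 0.066 [284.4 296.3] [0.4456 0.0915] [12.2 39.2] 0.124
orange 0.066 [300.1 294.6] [0.4496 0.0556] [12.2 40.2] 0.119
orange 0.066 [316.  293.5] [0.4534 0.02  ] [12.3 39.2] 0.106
orange 0.066 [292.2 227.4] [0.6041 0.0768] [12. 38.] -0.089
orange 0.072 [284.4 296.3] [0.4456 0.0909] [12.1 39. ] 0.124
orange 0.072 [300.1 294.6] [0.4496 0.0553] [12.1 40. ] 0.119
orange 0.072 [316.  293.5] [0.4534 0.0199] [12.2 39. ] 0.106
orange 0.072 [292.2 227.4] [0.6034 0.0763] [11.9 37.8] -0.089
yellow 0.082 [285.2 226.2] [0.6041 0.0906] [20.1 45.3] -0.087
(np.int32(309), np.int32(220), np.int32(386), np.int32(229)) [0.626 0.04 ] [ 0.607 -0.142] yaw -0.107
(np.int32(266), np.int32(240), np.int32(384), np.int32(252)) [0.577 0.142] [ 0.552 -0.137] yaw -0.09
(np.int32(267), np.int32(237), np.int32(384), np.int32(248)) [0.585 0.139] [ 0.562 -0.137] yaw -0.082
(np.int32(275), np.int32(214), np.int32(386), np.int32(226)) [0.64  0.122] [ 0.614 -0.142] yaw -0.098
(np.int32(273), np.int32(243), np.int32(380), np.int32(253)) [0.571 0.125] [ 0.55  -0.128] yaw -0.081
(np.int32(300), np.int32(205), np.int32(346), np.int32(209)) [0.662 0.063] [ 0.654 -0.047] yaw -0.078
(np.int32(307), np.int32(223), np.int32(349), np.int32(228)) [0.619 0.045] [ 0.608 -0.055] yaw -0.108
```

```bash
cat >> h.py <<'E'
U=.04
def to(pos,a):
    "a: world angle (rad) wanted for tool y.  prints turn share about tool z, then total shift in tool units after that turn"
    s=robot.observe(); M=R.from_quat(s["tool_rot"],scalar_first=True).as_matrix()
    d=(np.arctan2(M[1,1],M[0,1])-a+np.pi)%(2*np.pi)-np.pi
    N=M@R.from_rotvec([0,0,d]).as_matrix()
    print("t",s["t"],"pos",s["position"].round(4),"F",s["force"].round(1),"turn",round(d/np.pi,4),"shift",(N.T@(np.array(pos)-s["position"])/U).round(3),"tilt",(M[:2,2]).round(4),"q7",s["q"][6].round(2))
E
python3 -m inch '[[[0,0,0],[0,0,0.0427]],[[0,0,0],[0,0,0.0427]],[[0,0,0],[0,0,0.0427]],[[0,0,0],[0,0,0.0427]],[[0.41,-0.945,0],[0,0,0]],[[0.41,-0.945,0],[0,0,0]],[[0.41,-0.945,0],[0,0,0]],[[0.41,-0.945,0],[0,0,0]],[[0.41,-0.945,0],[0,0,0]],[[0.41,-0.945,0],[0,0,0]],[[0.41,-0.945,0],[0,0,0]],[[0.41,-0.945,0],[0,0,0]],[[0.41,-0.945,0],[0,0,0]],[[0.41,-0.945,0],[0,0,0]],[[0.41,-0.945,0],[0,0,0]],[[0.41,-0.945,0],[0,0,0]],[[0.41,-0.945,0],[0,0,0]],[[0.41,-0.945,0],[0,0,0]],[[0.41,-0.945,0],[0,0,0]],[[0.41,-0.945,0],[0,0,0]]]' 0.4 20
python3 - <<'E'
from h import *
to([.595,-.008,.087],-1.661)
s=robot.observe();im=optics.capture("wrist");C=cam("wrist",s);cv2.imwrite("pics/w1.png",im)
for col,z in(("red",.12),("orange",.066),("orange",.072),("yellow",.082)):
    for c in blobs(im,col,60): print(col,z,c[:,0].mean(0).round(1),*rect(C,c,z))
E
```

```text
t: 2.1
position: [0.5968, -0.0063, 0.2052]
tool_rot: [0.0, 0.999, -0.045, -0.0]
force: [0.8, -0.7, 0.7]
finger_gap: 0.0562
finger_force: 0.0
t 2.1 pos [ 0.5968 -0.0063  0.2052] F [ 0.8 -0.7  0.7] turn -0.0002 shift [-0.039  0.045  2.955] tilt [-0.0006 -0.0001] q7 -1.59
red 0.12 [324.7 236.2] [ 0.604  -0.0101] [12.8 36.4] -0.09
orange 0.066 [269.9 379.7] [0.4524 0.0547] [12.3 40.3] 0.113
orange 0.066 [307.2 373.3] [0.4564 0.0189] [12.5 40.4] 0.108
orange 0.066 [219.8 225.3] [0.6051 0.0773] [12.6 39.7] -0.09
orange 0.072 [269.9 379.7] [0.4567 0.0534] [12.1 39.5] 0.113
orange 0.072 [307.2 373.3] [0.4606 0.0183] [12.2 39.6] 0.108
orange 0.072 [219.8 225.3] [0.6065 0.0756] [12.3 38.9] -0.09
yellow 0.082 [168.7 451.2] [0.3948 0.1578] [ 8.6 21.7] 0.131
yellow 0.082 [473.3 447.9] [ 0.3735 -0.1319] [ 9.9 30.5] -0.229
yellow 0.082 [167.9 419.8] [0.4309 0.1512] [ 6.  47.7] -0.309
yellow 0.082 [470.9 403.7] [ 0.4233 -0.1284] [ 5.2 31.1] 0.207
yellow 0.082 [ 22.6 337.1] [0.5248 0.2586] [39.9 75.3] -0.318
yellow 0.082 [197.7 229. ] [0.6079 0.0909] [17.8 44.5] -0.088
yellow 0.082 [205.6 194.6] [0.6344 0.0802] [ 6.6 24.7] -1.16
```

View pics/w1.png

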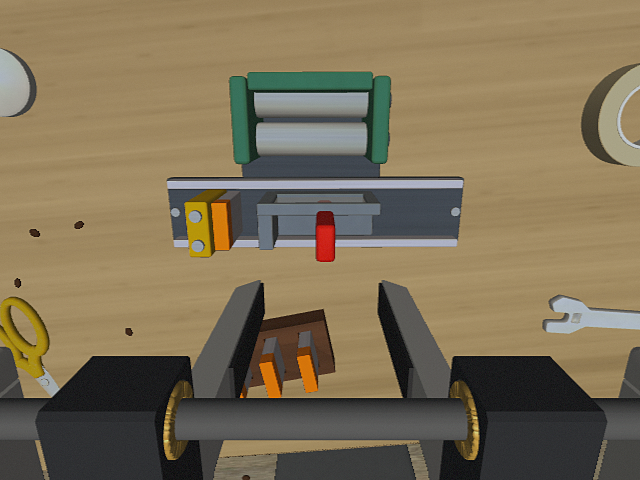

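The wrist view has the red handle at (325,236), shim_0 at (220,225) and the strike at (198,229). The bed yaw of -0.09 is confirmed, so I'm going down to grip the handle.

```bash

python3 -m inch '[[[0,0.03,0.7],[0,0,0]],[[0,0.03,0.75],[0,0,0]],[[0,0,0.75],[0,0,0]],[[0,0,0.75],[0,0,0]],[[0,0,0],[0,0,0]]]' 0.4 30
python3 -m inch '[[[0,0,0],[0,0,0]],[[0,0,0],[0,0,0]],[[0,0,0],[0,0,0]],[[0,0,0],[0,0,0]],[[0,0,0],[0,0,0]],[[0,0,0],[0,0,0]]]' 1 40
```

```text
t: 2.65
position: [0.5925, -0.0103, 0.0836]
tool_rot: [0.0, 0.999, -0.045, -0.004]
force: [-1.6, 0.5, 0.0]
finger_gap: 0.0562
finger_force: 0.0
t: 3.25
position: [0.5966, -0.0101, 0.0881]
tool_rot: [-0.0, 0.999, -0.045, 0.0]
force: [0.4, -0.5, 4.0]
finger_gap: 0.0137
finger_force: 40.0
```

Gripped. Next, a gentle push towards shut to see whether the door is already at its end stop.

```bash

python3 -m inch '[[[0,-0.025,0],[0,0,0]],[[0,-0.025,0],[0,0,0]],[[0,-0.025,0],[0,0,0]],[[0,0,0],[0,0,0]],[[0,0,0],[0,0,0]]]'
python3 -m inch '[[[0,-0.025,0],[0,0,0]],[[0,-0.025,0],[0,0,0]],[[0,-0.025,0],[0,0,0]],[[0,0,0],[0,0,0]],[[0,0,0],[0,0,0]]]'
```

```text
t: 3.75
position: [0.5968, -0.0078, 0.0881]
tool_rot: [0.0, 0.999, -0.045, 0.0]
force: [-1.6, -1.4, 5.7]
finger_gap: 0.0134
finger_force: 40.0
t: 4.25
position: [0.5971, -0.0048, 0.088]
tool_rot: [0.0, 0.999, -0.045, 0.0]
force: [-1.3, -1.8, 5.9]
finger_gap: 0.0135
finger_force: 40.0
```

```bash

python3 -m inch '[[[0,-0.05,0],[0,0,0]],[[0,-0.05,0],[0,0,0]],[[0,0,0],[0,0,0]],[[0,0,0],[0,0,0]]]'
python3 -m inch '[[[0,-0.05,0],[0,0,0]],[[0,-0.05,0],[0,0,0]],[[0,0,0],[0,0,0]],[[0,0,0],[0,0,0]]]'
python3 -m inch '[[[0,-0.05,0],[0,0,0]],[[0,-0.05,0],[0,0,0]],[[0,0,0],[0,0,0]],[[0,0,0],[0,0,0]]]'
```

```text
t: 4.65
position: [0.5974, -0.0006, 0.088]
tool_rot: [0.0, 0.999, -0.045, 0.0]
force: [-2.2, -0.0, 5.5]
finger_gap: 0.0139
finger_force: 40.0
t: 5.05
position: [0.5978, 0.0034, 0.088]
tool_rot: [0.0, 0.999, -0.045, 0.0]
force: [-0.5, -1.4, 6.0]
finger_gap: 0.0137
finger_force: 40.0
t: 5.45
position: [0.5981, 0.0074, 0.088]
tool_rot: [0.0, 0.999, -0.045, 0.0]
force: [-1.4, -1.2, 6.2]
finger_gap: 0.0143
finger_force: 40.0
```

```bash

python3 -m inch '[[[0,-0.04,0],[0,0,0]],[[0,-0.03,0],[0,0,0]],[[0,0,0],[0,0,0]],[[0,0,0],[0,0,0]]]'
python3 - <<'E'
from h import *
s=robot.observe();im=optics.capture("wrist");C=cam("wrist",s);cv2.imwrite("pics/w2.png",im[150:300,100:500].repeat(2,0).repeat(2,1))
for col,z in(("red",.12),("orange",.072),("yellow",.082)):
    for c in blobs(im,col,60): print(col,z,c[:,0].mean(0).round(1),*rect(C,c,z))
E
```

```text
t: 5.85
position: [0.5982, 0.008, 0.0881]
tool_rot: [0.001, 0.999, -0.046, 0.0]
force: [-1.9, -4.7, 6.8]
finger_gap: 0.0139
finger_force: 40.0
red 0.12 [320.8 306.9] [0.6087 0.007 ] [13.2 42.1] -0.103
orange 0.072 [320.2 469.4] [0.4742 0.0198] [12.1 17.1] 0.11
orange 0.072 [192.8 281.4] [0.6064 0.0755] [12.4 39.8] -0.085
yellow 0.082 [362.2 450.1] [ 0.497  -0.0071] [ 3.5 13. ] -0.126
yellow 0.082 [279.4 450.3] [0.5016 0.041 ] [ 2.9 13.1] -0.12
yellow 0.082 [361.5 403.6] [ 0.5297 -0.0085] [ 3.  18.7] 0.019
yellow 0.082 [163.4 273.4] [0.6163 0.0873] [27.6 65.4] -0.36
```

View pics/w2.png

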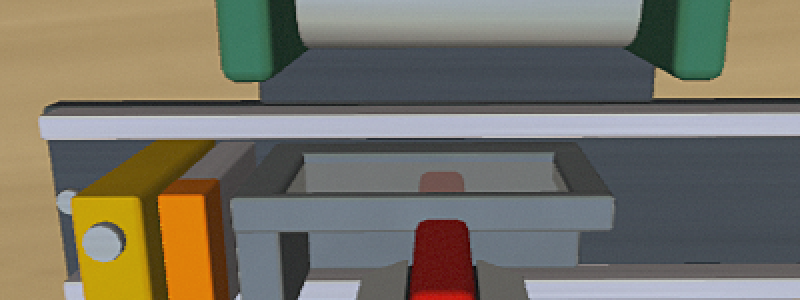

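The push met the end stop with the handle at y≈0.008 (4.7 N). The crop shows shim_0's orange face at (215,230) and the door corner at (235,220), leaving about 5–7 mm. That makes the full gap about 17–19 mm, so two shims fill it and I add one. Opening the door wide now.

```bash

python3 -m inch '[[[0,0.15,0],[0,0,0]],[[0,0.2,0],[0,0,0]],[[0,0.2,0],[0,0,0]],[[0,0.2,0],[0,0,0]],[[0,0.2,0],[0,0,0]],[[0,0.2,0],[0,0,0]],[[0,0.2,0],[0,0,0]],[[0,0.2,0],[0,0,0]],[[0,0.2,0],[0,0,0]],[[0,0.2,0],[0,0,0]],[[0,0.15,0],[0,0,0]],[[0,0,0],[0,0,0]],[[0,0,0],[0,0,0]]]'
python3 -m inch '[[[0,0,0],[0,0,0]],[[0,0,0],[0,0,0]],[[0,0,0],[0,0,0]],[[0,0,0],[0,0,0]],[[0,0,-0.5],[0,0,0]],[[0,0,-0.8],[0,0,0]],[[0,0,-0.8],[0,0,0]],[[0,0,0],[0,0,0]]]' 0.5
python3 - <<'E'
from h import *
to([.455,.0195,.15],.11)
E
```

```text
t: 7.2
position: [0.5909, -0.0738, 0.088]
tool_rot: [0.0, 0.999, -0.046, 0.001]
force: [-0.6, -1.7, 6.2]
finger_gap: 0.0137
finger_force: 40.0
t: 8.0
position: [0.5936, -0.0738, 0.1756]
tool_rot: [0.0, 0.999, -0.045, 0.004]
force: [-0.5, -0.0, -0.3]
finger_gap: 0.0469
finger_force: 0.0
t 8.0 pos [ 0.5936 -0.0738  0.1756] F [-0.5 -0.  -0.3] turn -0.5639 shift [ 2.699 -3.193  0.611] tilt [ 0.0082 -0.0008] q7 -1.48
```

```bash

python3 -m inch '[[[0,0,0],[0,0,-0.047]],[[0,0,0],[0,0,-0.047]],[[0,0,0],[0,0,-0.047]],[[0,0,0],[0,0,-0.047]],[[0,0,0],[0,0,-0.047]],[[0,0,0],[0,0,-0.047]],[[0,0,0],[0,0,-0.047]],[[0,0,0],[0,0,-0.047]],[[0,0,0],[0,0,-0.047]],[[0,0,0],[0,0,-0.047]],[[0,0,0],[0,0,-0.047]],[[0,0,0],[0,0,-0.047]],[[0.54,-0.64,0],[0,0,0]],[[0.54,-0.64,0],[0,0,0]],[[0.54,-0.64,0],[0,0,0]],[[0.54,-0.64,0],[0,0,0]],[[0.54,-0.64,0],[0,0,0]],[[0,0,0],[0,0,0]]]' 0.3
python3 - <<'E'
from h import *
to([.455,.0195,.033],.11)
s=robot.observe();im=optics.capture("wrist");C=cam("wrist",s);cv2.imwrite("pics/w3.png",im)
for c in blobs(im,"orange",60): print(c[:,0].mean(0).round(1),*rect(C,c,.066))
im=optics.capture("top");C=cam("top")
for c in blobs(im,"orange",15): print(c[:,0].mean(0).round(1),*rect(C,c,.066))
E
```

```text
t: 9.8
position: [0.4469, 0.0221, 0.171]
tool_rot: [-0.002, 0.665, 0.747, -0.001]
force: [-0.4, 0.9, 0.8]
finger_gap: 0.0656
finger_force: 0.0
t 9.8 pos [0.4469 0.0221 0.171 ] F [-0.4  0.9  0.8] turn 0.0016 shift [-0.09   0.209  3.449] tilt [-0.0044  0.0002] q7 -0.25
[332.7 242.9] [0.4564 0.0192] [11.1 40.2] 0.117
[335.7 196.7] [0.4527 0.0548] [11.8 40.2] 0.116
[551.5 193.2] [0.6098 0.0751] [12.4 41.1] -0.087
[292.2 227.4] [0.6041 0.0768] [12. 38.] -0.089
```

View pics/w3.png

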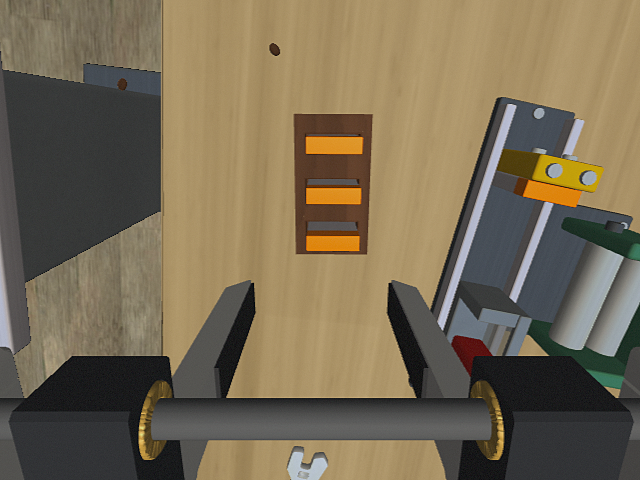

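The wrist view shows the three rack shims at (333,243), (336,197) and (334,145), with shim_1 centred at (0.456, 0.019). I'm descending on it.

```bash

python3 -m inch '[[[-0.02,0.06,0.6],[0,0,0]],[[-0.02,0.06,0.6],[0,0,0]],[[-0.02,0.06,0.6],[0,0,0]],[[-0.02,0.04,0.6],[0,0,0]],[[0,0,0.5],[0,0,0]],[[0,0,0.35],[0,0,0]],[[0,0,0.2],[0,0,0]],[[0,0,0],[0,0,0]],[[0,0,0],[0,0,0]]]'
python3 -m inch '[[[0,0,0],[0,0,0]],[[0,0,0],[0,0,0]],[[0,0,0],[0,0,0]],[[0,0,0],[0,0,0]],[[0,0,0],[0,0,0]]]' 1 25
python3 - <<'E'
from h import *
to([.456,.0193,.033],.11)
E
```

```text
t: 10.8
position: [0.4611, 0.0175, 0.0336]
tool_rot: [0.0, 0.667, 0.745, 0.0]
force: [0.2, 0.3, 1.1]
finger_gap: 0.066
finger_force: 0.0
t: 11.3
position: [0.4581, 0.0171, 0.0337]
tool_rot: [-0.001, 0.667, 0.745, -0.002]
force: [-4.2, -1.4, 5.6]
finger_gap: 0.0399
finger_force: 25.0
t 11.3 pos [0.4581 0.0171 0.0337] F [-4.2 -1.4  5.6] turn 0.0 shift [ 0.061 -0.046  0.017] tilt [-0.0039 -0.0015] q7 -0.39
```

Gripped (gap 39.9 mm). Lifting and swinging over the channel.

```bash

python3 -m inch '[[[0,0,-0.3],[0,0,0]],[[0,0,-0.5],[0,0,0]],[[0,0,-0.6],[0,0,0]],[[0,0,-0.6],[0,0,0]],[[0,0,-0.6],[0,0,0]],[[0,0,0],[0,0,0.032]],[[0,0,0],[0,0,0.032]],[[0,0,0],[0,0,0]]]'
python3 - <<'E'
from h import *
to([.6050,.0505,.14],-.09)
E
```

```text
t: 12.1
position: [0.4607, 0.0176, 0.1379]
tool_rot: [0.0, 0.739, 0.674, 0.0]
force: [-0.3, 0.7, -0.6]
finger_gap: 0.0398
finger_force: 25.0
t 12.1 pos [0.4607 0.0176 0.1379] F [-0.3  0.7 -0.6] turn -0.0004 shift [ 1.142  3.519 -0.048] tilt [ 0.0011 -0.0003] q7 -0.44
```

```bash

python3 -m inch '[[[0.15,0.5,0],[0,0,0]],[[0.2,0.6,0],[0,0,0]],[[0.2,0.6,0],[0,0,0]],[[0.2,0.6,0],[0,0,0]],[[0.2,0.6,0],[0,0,0]],[[0.19,0.6,0],[0,0,0]],[[0,0.02,0],[0,0,0]],[[0,0,0],[0,0,0]],[[0,0,0],[0,0,0]]]'
python3 - <<'E'
from h import *
to([.6050,.0505,.0405],-.09)
s=robot.observe();im=optics.capture("wrist");C=cam("wrist",s);cv2.imwrite("pics/w4.png",im)
zt=s["position"][2]-.0337+.066;print(zt)
for c in blobs(im,"orange",60): print(c[:,0].mean(0).round(1),rect(C,c,.072),"held",rect(C,c,zt))
for c in blobs(im,"yellow",200): print("y",c[:,0].mean(0).round(1),rect(C,c,.082))
E
```

```text
t: 13.0
position: [0.6035, 0.05, 0.1371]
tool_rot: [-0.0, 0.738, 0.675, -0.001]
force: [-0.4, 0.8, -1.2]
finger_gap: 0.04
finger_force: 25.0
t 13.0 pos [0.6035 0.05   0.1371] F [-0.4  0.8 -1.2] turn 0.0 shift [0.018 0.039 2.415] tilt [-0.0018 -0.0005] q7 -0.44
0.16941328724725657
[320.8 324.9] (array([ 0.5996, -0.0011]), array([20.1, 66.6], dtype=float32), np.float32(-0.089)) held (array([0.6045, 0.0522]), array([12.1, 40. ], dtype=float32), np.float32(-0.089))
[ 97.  263.9] (array([0.4564, 0.0568]), array([11.8, 39.6], dtype=float32), np.float32(0.112)) held (array([0.5183, 0.0871]), array([ 7.1, 23.8], dtype=float32), np.float32(0.112))
[321.3 216.8] (array([0.6065, 0.0753]), array([10.5, 39.6], dtype=float32), np.float32(-0.089)) held (array([0.6087, 0.0982]), array([ 6.3, 23.8], dtype=float32), np.float32(-0.089))
[ 77.2 212.9] (array([0.4524, 0.0918]), array([11.9, 39.5], dtype=float32), np.float32(0.114)) held (array([0.5159, 0.1081]), array([ 7.1, 23.8], dtype=float32), np.float32(0.114))
y [320.2 193.9] (array([0.6075, 0.0914]), array([17.6, 45. ], dtype=float32), np.float32(-0.089))
y [328.5 174.4] (array([0.6127, 0.1039]), array([ 5.9, 30.9], dtype=float32), np.float32(-0.089))
```

View pics/w4.png

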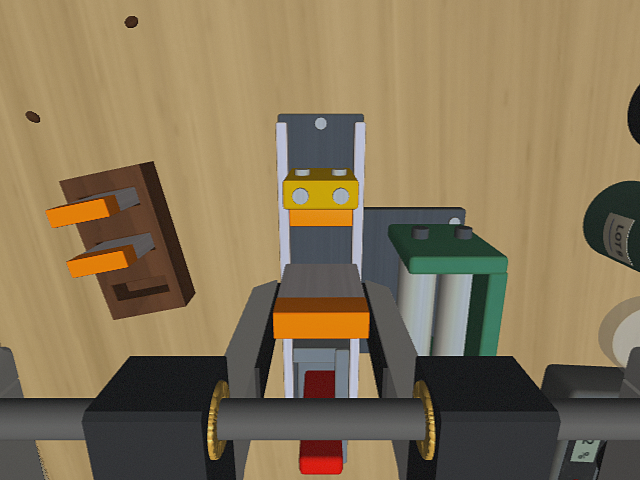

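The held shim at (321,325) lines up laterally with shim_0 at (321,217) and sits 23 mm short of it. Lowering and releasing.

```bash

python3 -m inch '[[[0,0,0.4],[0,0,0]],[[0,0,0.5],[0,0,0]],[[0,0,0.5],[0,0,0]],[[0,0,0.4],[0,0,0]],[[0,0,0.3],[0,0,0]],[[0,0,0.2],[0,0,0]],[[0,0,0.1],[0,0,0]],[[0,0,0],[0,0,0]],[[0,0,0],[0,0,0]],[[0,0,0],[0,0,0]]]'
```

```text
t: 14.05
position: [0.6054, 0.0505, 0.0422]
tool_rot: [0.0, 0.738, 0.674, 0.001]
force: [-0.2, -0.1, -0.4]
finger_gap: 0.0398
finger_force: 25.0
```

```bash

python3 -m inch '[[[0,0,0.03],[0,0,0]],[[0,0,0.03],[0,0,0]],[[0,0,0],[0,0,0]],[[0,0,0],[0,0,0]]]'
python3 -m inch '[[[0,0,0],[0,0,0]],[[0,0,0],[0,0,0]],[[0,0,0],[0,0,0]]]' 0.47
python3 -m inch '[[[0,0,0],[0,0,0]],[[0,0,-0.3],[0,0,0]],[[0,0,-0.5],[0,0,0]],[[0,0,-0.7],[0,0,0]],[[0,0,-0.9],[0,0,0]],[[0,0,-0.9],[0,0,0]],[[0,0,0],[0,0,0]],[[0,0,0],[0,0,0]]]'
python3 - <<'E'
from h import *
to([.5905,-.0738,.16],-1.661)
s=robot.observe();im=optics.capture("wrist");C=cam("wrist",s);cv2.imwrite("pics/w5.png",im)
for c in blobs(im,"orange",60): print(c[:,0].mean(0).round(1),rect(C,c,.072))
for c in blobs(im,"red",60): print("red",c[:,0].mean(0).round(1),rect(C,c,.12))
E
```

```text
t: 14.45
position: [0.6052, 0.0504, 0.0397]
tool_rot: [0.0, 0.738, 0.674, 0.0]
force: [-1.2, 0.4, 5.3]
finger_gap: 0.0397
finger_force: 25.0
t: 14.75
position: [0.6047, 0.0504, 0.0388]
tool_rot: [-0.0, 0.738, 0.674, -0.0]
force: [0.8, 0.2, 1.1]
finger_gap: 0.0497
finger_force: 0.0
t: 15.55
position: [0.6054, 0.0504, 0.1726]
tool_rot: [0.001, 0.738, 0.674, 0.001]
force: [0.8, 0.7, -0.7]
finger_gap: 0.0498
finger_force: 0.0
t 15.55 pos [0.6054 0.0504 0.1726] F [ 0.8  0.7 -0.7] turn 0.4998 shift [-0.092  3.127  0.314] tilt [0.0025 0.0001] q7 -0.42
[119.  249.2] (array([0.456 , 0.0567]), array([11.9, 39.6], dtype=float32), np.float32(0.111))
[319.9 236.2] (array([0.6059, 0.0528]), array([11.5, 39.9], dtype=float32), np.float32(-0.091))
[322.3 206.2] (array([0.6062, 0.0751]), array([10.3, 40. ], dtype=float32), np.float32(-0.091))
[102.7 203.4] (array([0.4521, 0.0917]), array([11.9, 39.7], dtype=float32), np.float32(0.112))
red [318.8 372. ] (array([ 0.5974, -0.0299]), array([23. , 38.8], dtype=float32), np.float32(1.478))
```

View pics/w5.png

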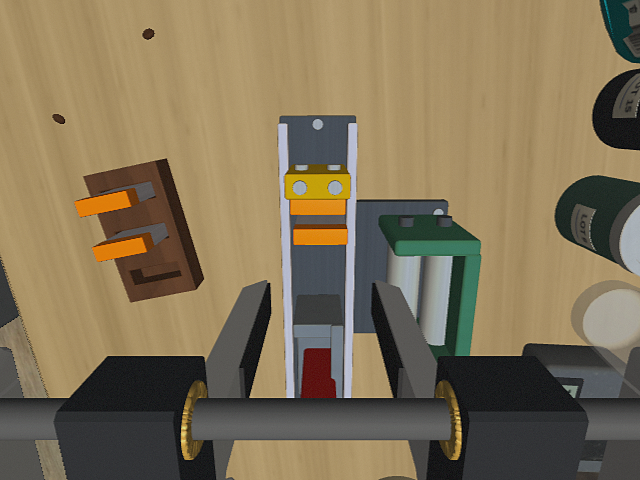

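The added shim stands upright at (320,236), next to shim_0 at (322,206), and the other two are still in the rack. Going back to the handle.

```bash

python3 -m inch '[[[0,0,0],[0,0,0.0455]],[[0,0,0],[0,0,0.0455]],[[0,0,0],[0,0,0.0455]],[[0,0,0],[0,0,0.0455]],[[0,0,0],[0,0,0.0455]],[[0,0,0],[0,0,0.0455]],[[0,0,0],[0,0,0.0455]],[[0,0,0],[0,0,0.0455]],[[0,0,0],[0,0,0.0455]],[[0,0,0],[0,0,0.0455]],[[0,0,0],[0,0,0.0455]],[[-0.02,0.6,0],[0,0,0]],[[-0.02,0.65,0],[0,0,0]],[[-0.02,0.65,0],[0,0,0]],[[-0.02,0.65,0],[0,0,0]],[[-0.01,0.58,0],[0,0,0]],[[0,0,0],[0,0,0]],[[0,0,0],[0,0,0]]]' 0.4
python3 - <<'E'
from h import *
to([.5905,-.0738,.0875],-1.661)
E
```

```text
t: 17.4
position: [0.589, -0.0735, 0.17]
tool_rot: [-0.0, 0.999, -0.047, -0.001]
force: [-0.6, 0.1, 0.0]
finger_gap: 0.0564
finger_force: 0.0
t 17.4 pos [ 0.589  -0.0735  0.17  ] F [-0.6  0.1  0. ] turn -0.0009 shift [0.043 0.005 2.063] tilt [-0.0021  0.0007] q7 -1.49
```

```bash

python3 -m inch '[[[0.02,0,0.5],[0,0,0]],[[0.02,0,0.6],[0,0,0]],[[0,0,0.6],[0,0,0]],[[0,0,0.36],[0,0,0]],[[0,0,0],[0,0,0]],[[0,0,0],[0,0,0]]]'
python3 -m inch '[[[0,0,0],[0,0,0]],[[0,0,0],[0,0,0]],[[0,0,0],[0,0,0]],[[0,0,0],[0,0,0]],[[0,0,0],[0,0,0]],[[0,0,0],[0,0,0]]]' 1 50
```

```text
t: 18.0
position: [0.5917, -0.0733, 0.0889]
tool_rot: [-0.0, 0.999, -0.046, 0.0]
force: [0.1, 0.8, 0.5]
finger_gap: 0.0564
finger_force: 0.0
t: 18.6
position: [0.5914, -0.0741, 0.0888]
tool_rot: [-0.0, 0.999, -0.046, 0.0]
force: [0.3, -0.2, 0.9]
finger_gap: 0.0141
finger_force: 50.0
```

```bash

python3 -m inch '[[[0,-0.1,0],[0,0,0]],[[0,-0.15,0],[0,0,0]],[[0,-0.15,0],[0,0,0]],[[0,-0.15,0],[0,0,0]],[[0,-0.15,0],[0,0,0]],[[0,-0.15,0],[0,0,0]],[[0,-0.15,0],[0,0,0]],[[0,-0.15,0],[0,0,0]],[[0,-0.15,0],[0,0,0]],[[0,-0.1,0],[0,0,0]],[[0,-0.1,0],[0,0,0]],[[0,0,0],[0,0,0]],[[0,0,0],[0,0,0]]]'
python3 -m inch '[[[0,-0.03,0],[0,0,0]],[[0,-0.03,0],[0,0,0]],[[0,-0.03,0],[0,0,0]],[[0,-0.03,0],[0,0,0]],[[0,-0.03,0],[0,0,0]],[[0,-0.03,0],[0,0,0]],[[0,-0.03,0],[0,0,0]],[[0,-0.03,0],[0,0,0]],[[0,0,0],[0,0,0]],[[0,0,0],[0,0,0]]]'
```

```text
t: 19.9
position: [0.5968, -0.0126, 0.0888]
tool_rot: [-0.001, 0.999, -0.046, -0.0]
force: [-1.2, 0.1, 5.2]
finger_gap: 0.0138
finger_force: 50.0
t: 20.9
position: [0.5976, -0.0043, 0.0888]
tool_rot: [-0.0, 0.999, -0.046, -0.0]
force: [-2.9, -2.3, 5.2]
finger_gap: 0.014
finger_force: 50.0
```

```bash

python3 -m inch '[[[0,-0.03,0],[0,0,0]],[[0,-0.03,0],[0,0,0]],[[0,-0.03,0],[0,0,0]],[[0,0,0],[0,0,0]],[[0,0,0],[0,0,0]]]'
python3 -m inch '[[[0,-0.03,0],[0,0,0]],[[0,-0.03,0],[0,0,0]],[[0,0,0],[0,0,0]],[[0,0,0],[0,0,0]]]'
```

```text
t: 21.4
position: [0.5979, -0.0007, 0.0888]
tool_rot: [-0.0, 0.999, -0.046, -0.0]
force: [-2.6, -1.9, 5.6]
finger_gap: 0.0135
finger_force: 50.0
t: 21.8
position: [0.5981, 0.0017, 0.0888]
tool_rot: [-0.0, 0.999, -0.046, -0.0]
force: [-1.9, -2.1, 5.9]
finger_gap: 0.0133
finger_force: 50.0
```

```bash

python3 -m inch '[[[0,-0.025,0],[0,0,0]],[[0,-0.025,0],[0,0,0]],[[0,0,0],[0,0,0]],[[0,0,0],[0,0,0]]]'
python3 -m inch '[[[0,-0.025,0],[0,0,0]],[[0,-0.025,0],[0,0,0]],[[0,0,0],[0,0,0]],[[0,0,0],[0,0,0]]]'
```

```text
t: 22.2
position: [0.5983, 0.0033, 0.0888]
tool_rot: [0.0, 0.999, -0.046, -0.0]
force: [-1.5, -1.9, 5.1]
finger_gap: 0.0138
finger_force: 50.0
t: 22.6
position: [0.5983, 0.0038, 0.0888]
tool_rot: [0.001, 0.999, -0.047, -0.0]
force: [-3.2, -5.7, 5.9]
finger_gap: 0.0137
finger_force: 50.0
```

The door bears on the stack at handle y≈0.0038, about 4 mm before its end stop (0.008). Building up the push.

```bash

python3 -m inch '[[[0,-0.03,0],[0,0,0]],[[0,-0.03,0],[0,0,0]],[[0,0,0],[0,0,0]],[[0,0,0],[0,0,0]]]'
python3 -m inch '[[[0,-0.02,0],[0,0,0]],[[0,0,0],[0,0,0]],[[0,0,0],[0,0,0]]]'
```

```text
t: 23.0
position: [0.5982, 0.0038, 0.0888]
tool_rot: [0.002, 0.999, -0.047, -0.0]
force: [-3.4, -9.3, 4.9]
finger_gap: 0.0136
finger_force: 50.0
t: 23.3
position: [0.5982, 0.0038, 0.0888]
tool_rot: [0.003, 0.999, -0.048, -0.0]
force: [-2.7, -10.3, 5.4]
finger_gap: 0.0136
finger_force: 50.0
```

```bash

python3 -m inch '[[[0,-0.03,0],[0,0,0]],[[0,-0.03,0],[0,0,0]],[[0,-0.01,0],[0,0,0]],[[0,0,0],[0,0,0]],[[0,0,0],[0,0,0]],[[0,0,0],[0,0,0]],[[0,0,0],[0,0,0]]]'
python3 - <<'E'
from h import *
im=optics.capture("wrist");s=robot.observe();print(s["force"].round(1))
cv2.imwrite("pics/w6.png",im[150:330,100:500].repeat(2,0).repeat(2,1))
C=cam("top");im=optics.capture("top")
for c in blobs(im,"orange"): print(c[:,0].mean(0).round(1),rect(C,c,.066))
E
```

```text
t: 24.0
position: [0.5983, 0.0038, 0.0888]
tool_rot: [0.004, 0.999, -0.048, -0.001]
force: [-3.4, -16.5, 6.7]
finger_gap: 0.0135
finger_force: 50.1
[ -3.4 -16.3   5.5]
```

View pics/w6.png

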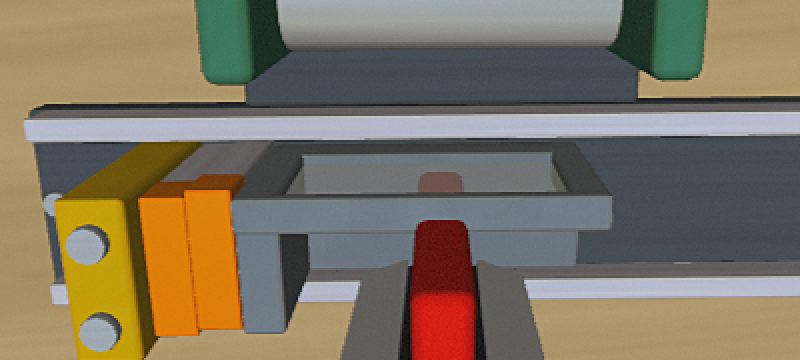

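The wrist crop shows strike (100,270), shims (170,260 and 215,255) and door (265,260) clamped tight, with a small lateral offset. The push is slightly high at 16 N, so I'm easing it a touch and handing in.

```bash

python3 -m inch '[[[0,0.03,0],[0,0,0]],[[0,0,0],[0,0,0]],[[0,0,0],[0,0,0]],[[0,0,0],[0,0,0]],[[0,0,0],[0,0,0]]]'
python3 - <<'E'
from station import robot
s=robot.observe();print(s["force"],abs(s["dq"]).max())
if 9<-s["force"][1]<16.5: print(robot.close_job())
E
```

```text
t: 24.6
position: [0.5983, 0.0038, 0.0889]
tool_rot: [0.003, 0.999, -0.048, -0.0]
force: [-3.3, -12.9, 6.0]
finger_gap: 0.0137
finger_force: 50.1
[ -3.25036715 -12.93101134   5.96055271] 0.0018901474210761622
the job is handed in; nothing more can be done
None
```

I stood one shim from the rack beside shim_0, slid the door shut until it bore on the two-shim stack about 4 mm before its end stop, and handed the job in at 24.6 s still pushing with about 13 N; it returned no verdict.

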